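Shut the row of screw-box lids with one light fingertip stroke

ROBOT

A 6-joint arm with a two-finger parallel gripper is mounted at the origin on the work surface. World frame = base frame: x ahead of the robot, y to its left, z up, the work surface at z = 0. Lengths are in mm, angles in rad, forces in N, time in s.
With the tool pointing down it reaches from about 325 to 875 mm from the base axis. Payload 4.4 kg.
Tool frame: the origin (TCP) lies between the finger pads, 19 mm behind the fingertips; this is the grasp point; z points along the fingers, y is the line along which they close (so a half turn about z gives the same grasp; the last joint's range is limited). The gripper opens to 85 mm and grips with 20 to 120 N. Pads are 22 mm wide; open, the fingers measure 114 mm over their backs; the gripper's body (76 mm by 85 mm) begins 54 mm behind the grasp point. The pads swing forward as they close: fully open they stand 13 mm farther back than shut.
Start: joints at [-1.496, 0.207, 1.542, -0, 1.393, -0.15], TCP at [128.722, -560.409, 249.982] pointing down, gripper open.
Joint ranges: [-2.73, 2.73], [-0.86, 2.22], [0.23, 2.46], [-1.11, 4.25], [0.08, 2.63], [-2.82, 2.82]. Speed limits (rad/s): [2.79, 2.79, 3.14, 3.14, 3.14, 3.14].

INTERFACE

Orientations are given as a unit quaternion [x, y, z, w].
In Python, from plant import get_obs, grab_frame, close_job gives the robot as it stands.
- The arm moves only by the tool servo_tool, never from a script. Its argument "rows" is a list that holds one entry, the list of rows, each a list of 7 numbers: the shift along the world's x, y, z each as a share of 0.5 m, from -1 to 1, then the turn, a rotation vector about the world's x, y, z each as a share of 180 degrees, from -1 to 1, then the opening, from 0 (shut) to 1 (fully open). A call has 1 to 8 rows; each row is the pose to reach, as a shift and turn from the pose commanded when the call began, turning the shorter way round; what a row does not reach only later rows make up. A row lasts 1/10 s, in which the tool goes at most 50 mm and 8.59 degrees, less where a joint would pass 70% of its speed; a pose out of reach is approached as far as the arm can. A call with a number of a shift or a turn outside -1 to 1 is refused whole. A call with a gripper value outside its range is refused whole. The fingers move at their own pace and stop on an object; "newtons" is the grip in N (left out, the last holds). Time passes only in rows, so rows that repeat a pose let the fingers close. It gives the time, the measured TCP pose, the force, the opening and the grip force at its end, in the units of the state.
- get_obs(): the state, without advancing time (a new reading comes with each control period).
- grab_frame(name): name is "scene" or "side" or "wrist"; returns a dict with "color" (384x512x3 uint8, red, green, blue), "z_map" (384x512 float32, mm along the optical axis (not along the pixel's ray), 0 where there is no reading), "intrinsics" (3x3 intrinsics, pixels), "k1" (the pictures are not rectified: a ray, as slopes to the right and down, at radius r is drawn at 1 + k1 r^2 times it, then the intrinsics apply), "view" (4x4, takes a point from world to camera coordinates). Camera axes: x right, y up, looking along -z (the intrinsics and any distortion apply to the point x, -y, -z); pixel columns grow to the right and rows downward; lengths in mm; the calibration is good to about 2 mm. A picture is of the moment at which its call begins.
- close_job(): hands the job in; it is judged then, once.
The state is a dict: "t": time; "q": joint angles; "joint_vel": joint speeds; "joint_efforts": joint torques, N m; "position": TCP position; "ee_rot": TCP orientation; "contact_force": force on the tool from outside, world axes, zero at the start; "wrist_torque": the same for the moment, N m; "opening": finger opening in mm; "grip_force": force on a finger pad.
Only numpy, scipy, OpenCV 4.12 (cv2) and the standard library are available. Lean on these libraries where they do the work, as an engineer would, in place of code of your own. Each camera call takes 0.05 s, during which the arm holds its last target. There are 200 camera calls.

TASK

The five blue lids of the screw-box row have been left ajar. Run a fingertip lightly along the tops in one stroke, from the end of the row where the first lid is hinged, over each lid from its hinge to its yellow free edge, staying down on the row until the last lid is passed, so that all five lids are fully shut. Do not force any lid farther open, press hard, pick anything up, or disturb the things standing around the row.

Things in the scene. Friction and masses are not known exactly. Their poses are not given: they have to be found in the camera images.
- box_row: Straight row of five linked black screw boxes with blue flip lids on an aluminium base plate (240 x 52 x 8 mm) fixed to the bench. Origin: centre of the plate's underside, at bench height; x runs along the row from lid 1 to lid 5, z up. Box centres at x = -84, -42, 0, 42, 84 mm; 37 mm deep across y. Shut lids are level, tops 32 mm above the bench, 2 mm gaps; only lids ajar stand higher.
- row_start (a point): Point on the row, at the height of the closed lids' tops (32 mm above the bench): middle of the hinged edge of lid 1, where the row of lids begins. Axes as box_row.
- row_end (a point): Point on the row, at the height of the closed lids' tops: middle of the free edge of lid 5, where the row of lids ends, 208 mm from row_start along the row's x. Axes as box_row.
- lid1 (a joint): Opening angle of lid 1 (rad): 0 shut, grows as it rises, to 1.9; starts at 0.18 to 0.40 (free edge 7 to 15 mm up). Blue lid 40 mm along the row, 37 across, 3 thick, yellow stripe on its free edge. Hinged across the row at its end towards row_start, 8 mm below its shut top; free edge towards row_end. Stays where left: 0.2 N at the free edge moves it; no spring or catch.
- lid2 (a joint): Opening angle of lid 2 (rad): 0 shut, grows as it rises, to 1.9; starts at 0.18 to 0.40 (free edge 7 to 15 mm up). Blue lid 40 mm along the row, 37 across, 3 thick, yellow stripe on its free edge. Hinged across the row at its end towards row_start, 8 mm below its shut top; free edge towards row_end. Stays where left: 0.2 N at the free edge moves it; no spring or catch.
- lid3 (a joint): Opening angle of lid 3 (rad): 0 shut, grows as it rises, to 1.9; starts at 0.18 to 0.40 (free edge 7 to 15 mm up). Blue lid 40 mm along the row, 37 across, 3 thick, yellow stripe on its free edge. Hinged across the row at its end towards row_start, 8 mm below its shut top; free edge towards row_end. Stays where left: 0.2 N at the free edge moves it; no spring or catch.
- lid4 (a joint): Opening angle of lid 4 (rad): 0 shut, grows as it rises, to 1.9; starts at 0.18 to 0.40 (free edge 7 to 15 mm up). Blue lid 40 mm along the row, 37 across, 3 thick, yellow stripe on its free edge. Hinged across the row at its end towards row_start, 8 mm below its shut top; free edge towards row_end. Stays where left: 0.2 N at the free edge moves it; no spring or catch.
- lid5 (a joint): Opening angle of lid 5 (rad): 0 shut, grows as it rises, to 1.9; starts at 0.18 to 0.40 (free edge 7 to 15 mm up). Blue lid 40 mm along the row, 37 across, 3 thick, yellow stripe on its free edge. Hinged across the row at its end towards row_start, 8 mm below its shut top; free edge towards row_end. Stays where left: 0.2 N at the free edge moves it; no spring or catch.
- mirror_mount: Bystander: black mirror mount, 82 mm tall, on a short steel post with a 40 mm round foot; loose, stands beside the row with its axis 70 to 95 mm from the row's centre line. Origin: centre of its underside.
- hex_driver: Bystander: hand driver with a red handle, 160 mm long, loose, lying beside the row about 65 to 90 mm from the row's centre line, roughly parallel to it. Origin: middle of its underside; x runs along it.
- lens_tube: Bystander: black lens tube (open ring), 31 mm across, 30 mm tall, loose, standing beside the row, 65 to 90 mm from its centre line. Origin: centre of its underside.

How it is judged (in metres and radians):
On the way, in this order (a step that is already met when the one before it is completed fails the run):
1. the first lid is shut while the last is still ajar (value of joint lid1 below 0.05 rad and value of joint lid5 above 0.12 rad), for 0.05 s.
2. the first three lids are shut while the last is still ajar (all of step 1 and value of joint each of lid2, lid3 below 0.05 rad), for 0.05 s.
3. all five lids are shut (value of joint each of lid1, lid2, lid3, lid4, lid5 below 0.05 rad), for 0.1 s.
At the end, for the whole second after the job is handed in: All five lids are shut (each below 0.05 rad, free edge less than 2 mm up), and the mirror mount, driver and lens tube are still standing or lying on the bench within 15 mm of where they stood (all of step 3 and distance of each of mirror_mount, hex_driver, lens_tube from where it was at the start of the episode below 0.015 m and height (world z) of each of mirror_mount, hex_driver, lens_tube below 0.01 m); the robot touches nothing.
It fails at once if the hand is lifted off (tool point over 85 mm above the bench) with the first lid shut and another over 0.12 rad ajar (value of joint lid1 below 0.05 rad and value of joint any of lid2, lid3, lid4, lid5 above 0.12 rad and z of the grasp point in the frame of box_row above 0.085 m).
It fails at once if a lid is forced open past 0.6 rad (value of joint any of lid1, lid2, lid3, lid4, lid5 above 0.6 rad).
It fails at once if the row is pressed or shoved with more than 30 N (contact force between any of the fingers, the arm and box_row above 30 N).
It fails at once if a bystander is shifted by more than 15 mm, or lifted or tipped (origin over 10 mm above the bench) (distance of any of mirror_mount, hex_driver, lens_tube from where it was at the start of the episode above 0.015 m or height (world z) of any of mirror_mount, hex_driver, lens_tube above 0.01 m).
It also fails if it takes over 35 s, if anything falls off the work surface, if the arm or the gripper's body presses on something with over 40 N, if the wrist force passes 120 N, or if a joint passes its speed limit or range.

## Working session

There is one attempt and no reset: what is moved stays moved. The work goes in short steps, Python scripts to look and compute and a tool call to move; the robot and the scene stay as the last step left them, time stands still between calls to the robot, and variables do not carry over. Pictures are saved under pics/ and viewed, at most 10 in all, crops included, and the job is handed in when it is done.

Besides the shell and the picture viewer there is one more tool, called as a command line: name --argument value ..., lists and objects as JSON in quotes. servo_tool: Moves the arm, as the interface text tells. Shift numbers are shares of 0.5 m and turn numbers shares of 180 degrees, none past 1 either way. Its arguments: {"type":"object","properties":{"rows":{"type":"array","items":{"type":"array","items":{"type":"array","items":{"type":"number"}}}},"newtons":{"type":"number"}},"required":["rows"]}

```bash
mkdir -p pics
cat > h.py <<'E'
import numpy as np, cv2
from plant import get_obs, grab_frame, close_job
def world(f, uv, z=None):
    """pixels -> world, by depth map (z None) or plane height z"""
    uv=np.atleast_2d(uv).astype(float); K=f["intrinsics"]; k1=f["k1"]
    d=np.c_[(uv[:,0]-K[0,2])/K[0,0],(uv[:,1]-K[1,2])/K[1,1]]
    s=d.copy()
    for _ in range(20): s=d/(1+k1*(s**2).sum(1,keepdims=True))
    r=np.c_[s[:,0],-s[:,1],-np.ones(len(s))]
    V=f["view"]; R=V[:3,:3]; c=-R.T@V[:3,3]; w=r@R
    if z is None: t=f["z_map"][uv[:,1].astype(int),uv[:,0].astype(int)]
    else: t=(z-c[2])/w[:,2]
    return c+w*t[:,None]
E
python3 - <<'E'
from h import *
o=get_obs(); print(o["t"],o["position"],o["ee_rot"],o["opening"])
ims=[]
for n in("scene","side"):
    f=grab_frame(n); np.save(f"pics/{n}.npy",f,allow_pickle=True); ims.append(f["color"][...,::-1])
    V=f["view"]; print(n,-V[:3,:3].T@V[:3,3])
    cv2.imwrite(f"pics/{n}.png",ims[-1])
E
```

```text
0.0 [ 128.64712497 -559.68098053  248.80586295] [ 9.93634202e-01  1.12648647e-01  3.40133732e-05 -1.16388945e-03] 85.16736012324354
scene [ 929.99183829 -379.54031962  432.74481231]
side [387.8206753  499.42954496 443.38654014]
```

View pics/scene.png

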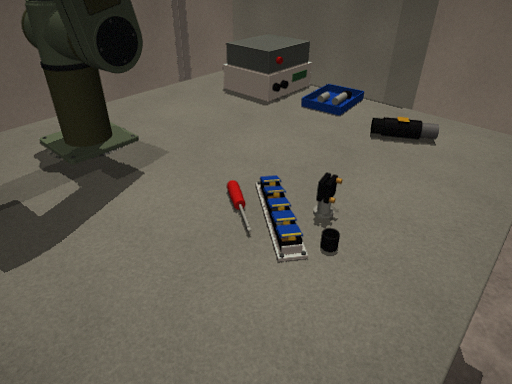

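View pics/side.png

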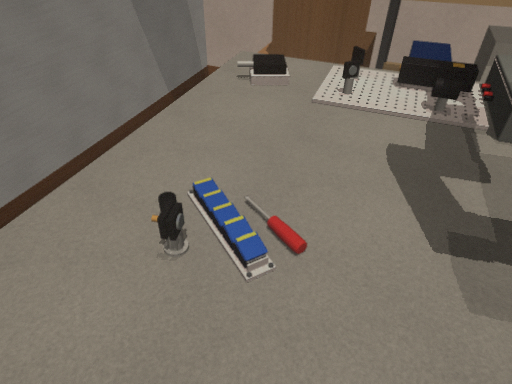

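The scene view shows the row running from (268,180) to (292,255). The driver is on its left at (238,205), with the mount at (327,190) and the tube at (330,240) on its right. In the side view the row runs from (204,182), where the last yellow edge is, down to (262,262), so lid 1 is at the near end there.

```bash
cat > m.py <<'E'
from h import *
def measure(f,n,roi):
    c=f["color"]; hsv=cv2.cvtColor(c,cv2.COLOR_RGB2HSV)
    m=np.zeros(c.shape[:2],np.uint8); x0,y0,x1,y1=roi; m[y0:y1,x0:x1]=1
    blue=cv2.inRange(hsv,(105,150,50),(130,255,255))*m
    yel=cv2.inRange(hsv,(22,120,90),(35,255,255))*m
    for nm,k in(("blue",blue),("yel",yel)):
        N,L,S,C=cv2.connectedComponentsWithStats(k)
        for i in range(1,N):
            if S[i,4]<8: continue
            v,u=np.where(L==i); P=world(f,np.c_[u,v]); print(n,nm,S[i,4],C[i].round(1),np.median(P,0).round(1),"zmax",np.percentile(P[:,2],[5,95]).round(1))
    x0,y0,x1,y1=roi
    uv=np.stack(np.meshgrid(np.arange(x0,x1),np.arange(y0,y1)),-1).reshape(-1,2)
    return uv,world(f,uv),hsv[uv[:,1],uv[:,0]]
if __name__=="__main__":
    for n,roi in(("scene",(215,165,350,270)),("side",(140,165,320,285))):
        f=np.load(f"pics/{n}.npy",allow_pickle=True).item()
        uv,P,h=measure(f,n,roi)
        for nm,k in(("plate",(abs(P[:,2]-8)<3)&(h[:,2]>150)&(h[:,1]<60)),("red",((h[:,0]<6)|(h[:,0]>174))&(h[:,1]>150)&(h[:,2]>80)&(P[:,2]>3)),("tall",(P[:,2]>45)),("all>12",P[:,2]>12)):
            if k.sum()<5: print(nm,k.sum()); continue
            r=cv2.minAreaRect(P[k,:2].astype(np.float32)); print(n,nm,k.sum(),np.round(r[0],1),np.round(r[1],1),round(r[2],1),"z",np.percentile(P[k,2],[5,50,95]).round(1), "ctr",P[k].mean(0).round(1))
E
python3 m.py
python3 - <<'E'
import cv2
a=cv2.imread('pics/side.png')[160:290,140:320]; b=cv2.imread('pics/scene.png')[165:270,215:350]
a=cv2.resize(a,None,fx=4,fy=4,interpolation=2); cv2.imwrite('pics/c1.png',a)
E
```

```text
scene blue 61 [268.1 178. ] [525.8 129.1  37.7] zmax [34.6 40.9]
scene blue 76 [271.7 188.4] [555.7 102.8  36.9] zmax [19.5 41.7]
scene blue 126 [276.7 200.9] [589.1  75.9  36.1] zmax [32.4 39.2]
scene blue 162 [281.6 214.1] [622.   49.5  35.7] zmax [32.9 38.7]
scene blue 198 [286.9 228.9] [654.3  22.5  35.7] zmax [32.6 38.5]
scene yel 22 [280.  204.5] [605.3  64.6  40.7] zmax [39.5 42.1]
scene yel 27 [285.4 218.7] [639.   39.2  39.8] zmax [39.2 41. ]
scene yel 33 [291.2 234. ] [670.8  11.2  39.9] zmax [38.7 40.8]
scene plate 220 [614.6  93.8] [106.6 233.8] 50.2 z [ 7.2  8.6 10. ] ctr [624.4  36.7   8.6]
scene red 297 [ 702.8 -139.6] [ 32.5 660.1] 46.2 z [13.1 23.5 27. ] ctr [501.3  53.3  24.9]
scene tall 548 [ 737.4 -129.4] [133.9 616.9] 25.3 z [ 47.5  74.1 432.7] ctr [690.8  76.5 112.4]
scene all>12 3130 [762.6 -69.9] [218.  669.4] 46.4 z [14.6 33.4 80.2] ctr [625.5  64.1  43. ]
side blue 1547 [231.3 221.8] [571.2  96.7  35.1] zmax [31.6 39.4]
side yel 35 [202.5 180.4] [672.7  10.8  38.3] zmax [-0.5 39.9]
side yel 26 [211.9 192.7] [638.7  38.3  38.5] zmax [37.2 39.4]
side yel 38 [221.8 206. ] [606.4  66.8  39.1] zmax [37.7 40.6]
side yel 50 [233.6 219.7] [573.1  93.7  42.1] zmax [41.1 43.5]
side yel 54 [246.1 235.9] [540.7 119.9  41.3] zmax [39.8 42.3]
side plate 505 [618.2 121.2] [109.8 242.2] 62.4 z [5.9 7.2 8.6] ctr [574.1 114.9   7.3]
side red 609 [491.8  68. ] [23.6 80. ] 56.1 z [12.7 22.  25.2] ctr [488.   72.9  20.6]
side tall 853 [538.3 322.3] [ 46.6 462.6] 34.6 z [ 49.2  74.6 443.4] ctr [624.4 188.7 104.9]
side all>12 4612 [485.1 212.7] [227.2 561.3] 40.8 z [14.8 34.3 79.2] ctr [585.4 108.5  43.5]
```

View pics/c1.png

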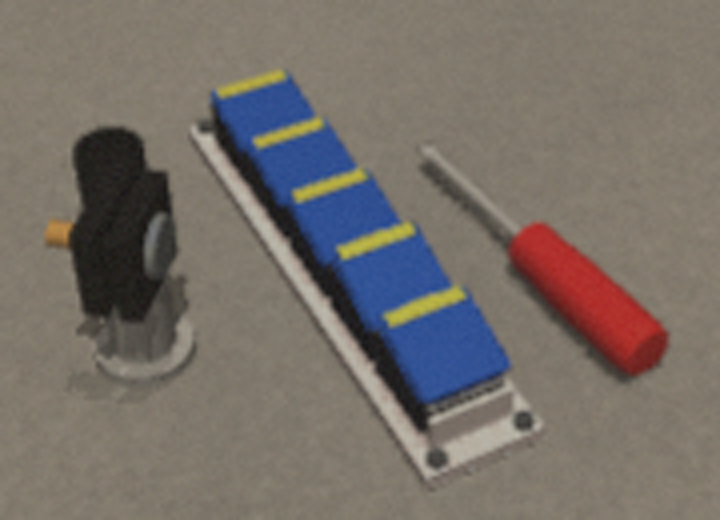

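The stripes lie at 42.5 mm spacing and about 40 mm height, which fits the given sizes. The row heading is about -39.6°. The row centre is about (593, 76), row_start about (513, 143) and row_end about (673, 10). I'll close the fingers and go above lid 1, with the tool's y axis along the row.

servo_tool --rows '[[[0.38,0.7,0,0,0,0.208,0],[0.38,0.7,0,0,0,0.208,0],[0.38,0.7,0,0,0,0.208,0],[0.38,0.7,0,0,0,0.208,0],[0.38,0.7,0,0,0,0.208,0],[0.38,0.7,0,0,0,0.208,0],[0.38,0.7,0,0,0,0.208,0],[0.38,0.7,0,0,0,0.208,0]]]' --newtons 20

```text
t: 0.9
position: [319.0, -208.3, 249.7]
ee_rot: [0.905, 0.425, 0.0, 0.0]
contact_force: [1.0, -1.1, -0.7]
opening: 0.4
grip_force: 0.0
```

servo_tool --rows '[[[0.4,0.696,0,0,0,0,0],[0.4,0.696,0,0,0,0,0],[0.4,0.696,0,0,0,0,0],[0.4,0.696,0,0,0,0,0],[0.4,0.696,0,0,0,0,0],[0.4,0.696,0,0,0,0,0],[0.4,0.696,0,0,0,0,0],[0.4,0.696,0,0,0,0,0]]]'

```text
t: 1.7
position: [518.4, 138.5, 249.5]
ee_rot: [0.905, 0.426, -0.0, 0.0]
contact_force: [1.3, -1.2, 0.5]
opening: 0.4
grip_force: 0.0
```

servo_tool --rows '[[[0,0,-0.09,0,0,0,0],[0,0,-0.18,0,0,0,0],[0,0,-0.26,0,0,0,0],[0,0,-0.32,0,0,0,0],[0,0,-0.34,0,0,0,0],[0,0,-0.34,0,0,0,0],[0,0,-0.34,0,0,0,0]]]'

```text
t: 2.4
position: [519.3, 136.5, 81.4]
ee_rot: [0.905, 0.426, 0.001, 0.0]
contact_force: [-0.1, 1.0, 1.1]
opening: 0.1
grip_force: 0.0
```

Run:
```python
from h import *
o=get_obs(); print(o["t"],o["position"],o["contact_force"],o["q"])
ims=[]
for n,(x0,y0,x1,y1) in(("scene",(215,100,350,270)),("side",(140,120,320,290))):
    f=grab_frame(n); ims.append(cv2.resize(f["color"][y0:y1,x0:x1,::-1],(390,500)))
cv2.imwrite("pics/above.png",np.hstack(ims))
```

```text
2.4 [519.31601487 136.46261487  81.37114342] [-0.066575    0.98540797  1.11398761] [ 9.57298300e-02  3.28111277e-01  1.77530129e+00 -1.29100481e-06
  1.03568320e+00  7.87394311e-01]
```

View pics/above.png

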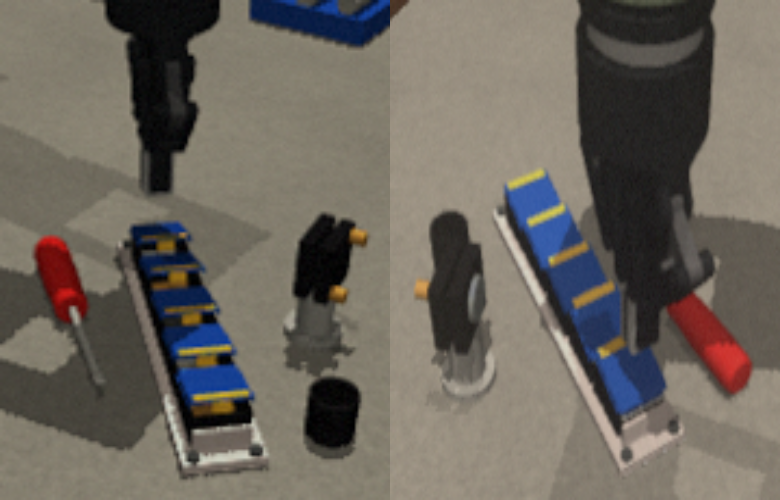

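The tip is over lid 1's hinge end and on the row line (side crop (640,340), scene crop (155,185)). All the bystanders are clear. Lowering gently.

servo_tool --rows '[[[0,0,-0.02,0,0,0,0],[0,0,-0.036,0,0,0,0],[0,0,-0.044,0,0,0,0],[0,0,-0.048,0,0,0,0],[0,0,-0.05,0,0,0,0],[0,0,-0.052,0,0,0,0],[0,0,-0.052,0,0,0,0]]]'

```text
t: 3.2
position: [518.2, 136.4, 54.0]
ee_rot: [0.905, 0.426, 0.0, 0.0]
contact_force: [-0.3, 0.6, 0.2]
opening: -0.1
grip_force: 0.0
```

servo_tool --rows '[[[0,0,-0.001,0,0,0,0],[0,0,-0.002,0,0,0,0],[0,0,-0.002,0,0,0,0]]]'

```text
t: 3.5
position: [518.4, 136.4, 53.2]
ee_rot: [0.905, 0.426, 0.0, 0.0]
contact_force: [0.2, -0.8, 1.0]
opening: -0.0
grip_force: 0.3
```

servo_tool --rows '[[[0,0,-0.001,0,0,0,0],[0,0,-0.002,0,0,0,0],[0,0,-0.002,0,0,0,0]]]'

```text
t: 3.8
position: [518.1, 136.4, 52.0]
ee_rot: [0.905, 0.426, 0.0, 0.0]
contact_force: [-0.1, -0.2, 1.4]
opening: -0.1
grip_force: 0.4
```

servo_tool --rows '[[[0,0,-0.001,0,0,0,0],[0,0,-0.002,0,0,0,0],[0,0,-0.002,0,0,0,0]]]'

```text
t: 4.1
position: [518.1, 136.4, 50.9]
ee_rot: [0.905, 0.426, 0.0, -0.0]
contact_force: [0.5, -0.1, 1.4]
opening: -0.3
grip_force: 0.4
```

Run:
```python
from h import *
P=[];F=[]
f=grab_frame("side"); o=get_obs(); print(o["t"],o["position"],o["contact_force"])
f2=grab_frame("scene")
o=get_obs(); print(o["t"],o["position"],o["contact_force"])
cv2.imwrite("pics/down.png",np.hstack([cv2.resize(f2["color"][160:270,235:320,::-1],(390,500)),cv2.resize(f["color"][160:290,170:290,::-1],(400,500))]))
```

```text
4.15 [518.0261401  136.3880349   50.93962107] [0.9092358  0.49524994 0.46536571]
4.2 [518.01007199 136.41842204  50.9356083 ] [ 0.27969366 -0.12332554  1.73320693]
```

View pics/down.png

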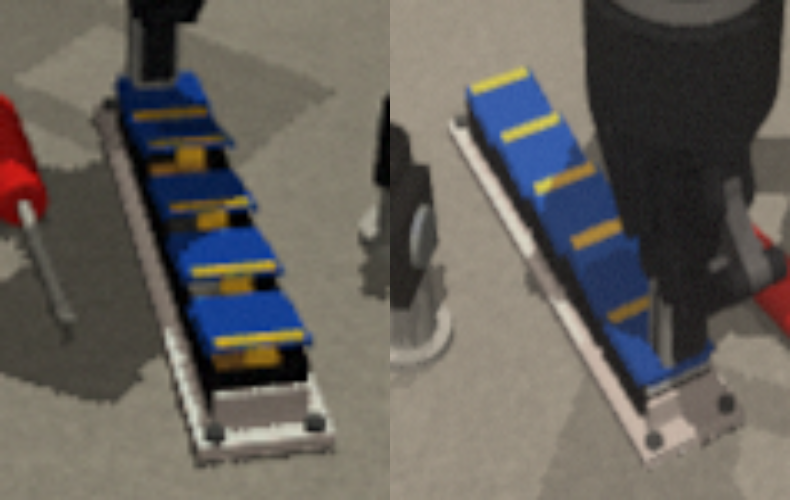

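The tip rests on lid 1's hinge end (scene crop (150,80)), and lid 1 now lies nearly flat. Force is about 1 N. Starting the stroke slowly.

servo_tool --rows '[[[0.009,-0.006,-0.001,0,0,0,0],[0.018,-0.011,-0.001,0,0,0,0],[0.028,-0.018,-0.001,0,0,0,0],[0.038,-0.025,-0.001,0,0,0,0],[0.048,-0.032,-0.001,0,0,0,0],[0.058,-0.04,-0.001,0,0,0,0]]]'

```text
t: 4.8
position: [546.7, 116.7, 50.7]
ee_rot: [0.905, 0.426, -0.001, -0.001]
contact_force: [-3.0, 2.1, 6.6]
opening: -0.2
grip_force: 2.9
```

servo_tool --rows '[[[0.009,-0.008,0,0,0,0,0],[0.018,-0.015,0,0,0,0,0],[0.027,-0.023,0,0,0,0,0],[0.036,-0.03,0,0,0,0,0],[0.045,-0.038,0,0,0,0,0],[0.055,-0.046,0,0,0,0,0],[0.065,-0.054,0,0,0,0,0]]]'

```text
t: 5.5
position: [579.3, 89.7, 50.8]
ee_rot: [0.905, 0.426, -0.0, -0.001]
contact_force: [-3.1, 2.1, 5.5]
opening: 0.1
grip_force: 2.9
```

Run:
```python
from h import *
f=grab_frame("side"); f2=grab_frame("scene")
o=get_obs(); print(o["t"],o["position"],o["contact_force"])
cv2.imwrite("pics/mid.png",np.hstack([cv2.resize(f2["color"][160:270,235:320,::-1],(390,500)),cv2.resize(f["color"][160:290,170:290,::-1],(400,500))]))
```

```text
5.6 [580.70248419  88.72061887  50.80129461] [ 0.32704365 -1.59754756  3.03814084]
```

View pics/mid.png

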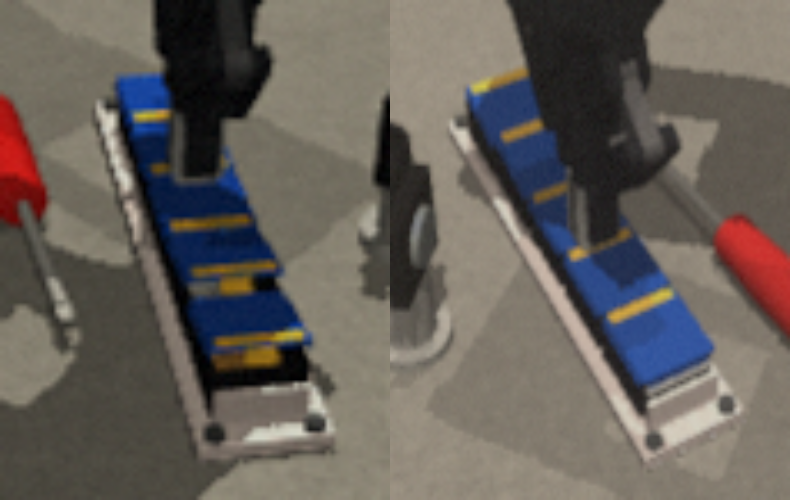

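Lids 1 to 3 lie flat and lids 4 and 5 are still ajar (scene crop stripes (235,270) and (260,340)). The tip is on the row, so the stroke continues.

servo_tool --rows '[[[0.01,-0.009,0,0,0,0,0],[0.02,-0.017,0,0,0,0,0],[0.03,-0.025,0,0,0,0,0],[0.04,-0.033,0,0,0,0,0],[0.05,-0.042,0,0,0,0,0],[0.06,-0.05,0,0,0,0,0],[0.07,-0.058,0,0,0,0,0],[0.08,-0.066,0,0,0,0,0]]]'

```text
t: 6.4
position: [619.1, 57.0, 50.8]
ee_rot: [0.905, 0.426, -0.001, -0.001]
contact_force: [-3.8, 2.8, 6.2]
opening: -0.1
grip_force: 3.2
```

servo_tool --rows '[[[0.01,-0.009,0,0,0,0,0],[0.02,-0.017,0,0,0,0,0],[0.03,-0.025,0,0,0,0,0],[0.04,-0.033,0,0,0,0,0],[0.05,-0.042,0,0,0,0,0],[0.06,-0.05,0,0,0,0,0],[0.07,-0.058,0,0,0,0,0],[0.08,-0.066,0,0,0,0,0]]]'

```text
t: 7.2
position: [659.1, 23.9, 50.7]
ee_rot: [0.905, 0.426, -0.001, -0.001]
contact_force: [-2.8, 2.3, 5.8]
opening: 0.4
grip_force: 3.0
```

servo_tool --rows '[[[0.01,-0.009,0,0,0,0,0],[0.02,-0.017,0,0,0,0,0],[0.03,-0.025,0,0,0,0,0],[0.04,-0.033,0,0,0,0,0],[0.05,-0.042,0,0,0,0,0],[0.06,-0.05,0,0,0,0,0],[0.06,-0.05,0,0,0,0,0]]]'

```text
t: 7.9
position: [690.1, -2.7, 50.0]
ee_rot: [0.905, 0.425, 0.0, 0.0]
contact_force: [0.1, 0.2, 0.5]
opening: 0.3
grip_force: 0.0
```

Run:
```python
from h import *
f=grab_frame("side"); f2=grab_frame("scene")
o=get_obs(); print(o["t"],o["position"],o["contact_force"])
cv2.imwrite("pics/end.png",np.hstack([cv2.resize(f2["color"][160:270,235:320,::-1],(390,500)),cv2.resize(f["color"][160:290,170:290,::-1],(400,500))]))
```

```text
8.0 [689.33891972  -1.91049547  49.90152368] [-1.16551888  0.57463251 -0.14611138]
```

View pics/end.png

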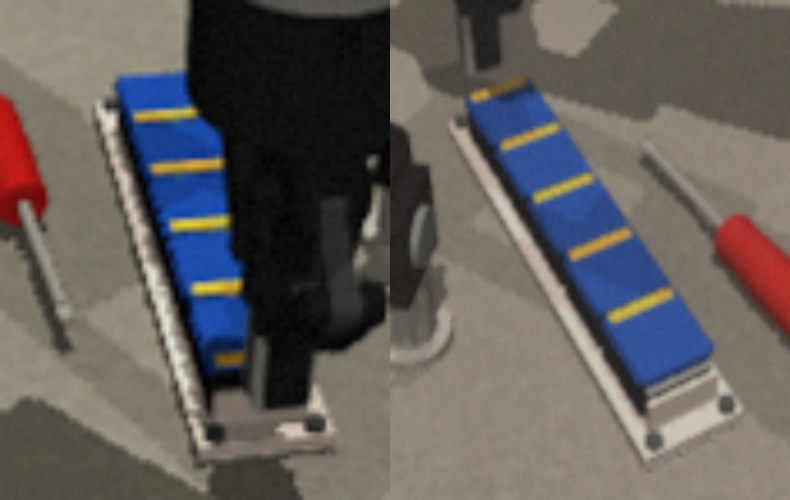

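All five lids appear flat, and the tip has passed the end and is free (force about 0). Moving out a little, then up, and checking the stripe heights.

servo_tool --rows '[[[0.02,-0.017,0,0,0,0,0],[0.02,-0.017,0.04,0,0,0,0],[0.02,-0.017,0.12,0,0,0,0],[0.02,-0.017,0.2,0,0,0,0],[0.02,-0.1,0.3,0,0,0,0],[0.02,-0.2,0.34,0,0,0,0],[0.02,-0.3,0.34,0,0,0,0],[0.02,-0.3,0.34,0,0,0,0]]]'

```text
t: 8.8
position: [699.9, -156.9, 222.9]
ee_rot: [0.906, 0.424, 0.001, 0.002]
contact_force: [0.2, -0.5, -0.4]
opening: -0.1
grip_force: 0.0
```

Run:
```python
from m import *
for n,roi in(("scene",(215,165,350,270)),("side",(140,165,320,285))):
    measure(grab_frame(n),n,roi)
```

```text
scene blue 1022 [279.2 208.6] [607.8  60.9  32.6] zmax [30.6 33.7]
scene yel 26 [272.4 184.8] [545.4 119.5  33. ] zmax [31.6 34.2]
scene yel 29 [275.9 196.2] [575.3  90.   33. ] zmax [31.7 33.9]
scene yel 33 [280.2 208.8] [606.7  63.   32.7] zmax [31.3 34.2]
scene yel 41 [285.5 222.7] [640.6  37.   32.8] zmax [31.7 33.9]
scene yel 49 [291.  238.4] [673.1   9.7  32.5] zmax [28.6 34. ]
side blue 208 [205.6 189.2] [658.   25.3  31.1] zmax [29.8 32.5]
side blue 240 [215.3 202. ] [625.3  52.2  31.2] zmax [30.  32.5]
side blue 283 [225.7 216. ] [593.2  79.5  31.2] zmax [30.  32.6]
side blue 329 [237.4 231.2] [560.8 105.8  31.2] zmax [30.  32.4]
side blue 400 [250.4 248.5] [527.9 133.4  31.2] zmax [30.1 32.4]
side yel 27 [202.1 182.6] [675.3   7.2  31.4] zmax [-1.1 32.7]
side yel 28 [211.6 194.9] [640.5  37.   31.3] zmax [29.7 32.5]
side yel 33 [221.6 208.2] [608.3  64.2  31.6] zmax [30.6 32.4]
side yel 38 [232.2 222.9] [576.3  90.7  31.7] zmax [30.1 32.7]
side yel 46 [244.5 238.9] [543.6 118.7  31.7] zmax [30.3 32.7]
```

All the stripes are level with the lid tops, at about 32 mm, so I'm handing in.

```bash
python3 -c "from h import *; print(close_job())"
```

```text
the job is handed in; nothing more can be done
None
```

All five lids measure shut (stripes level at about 32 mm) after one light stroke of about 7 N at the readings taken; the bystanders were never approached, and the job is handed in, though it returned no verdict.

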